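Set a tape guide to a feeler blade

TASK

Set the tape guide to the thicker of the two feeler blades: take it from its block, slide it in between the guide's rails gently up to the end stop and let go, then push the sliding fence against it until the fence's sprung strip presses it lightly, pushed back about half its travel and never squashed solid. Then draw the blade back about 2 cm to feel the light drag, slide it home to the stop again and leave it in there gripped, ready for the screws to be tightened. Leave the other blade and the things around where they are.

Things in the scene. Friction and masses are not known exactly. Their poses are not given: they have to be found in the camera images.
- guide: Tape guide: fixed grey base plate, x -95 to +75, y -50 to +75, 28 mm thick, carrying an end stop, a bolted steel rail (-y side) and a sliding fence (+y side). Origin under the plate, on the table; z up; plate top (guide floor) at z 28 mm. Blades slide in along its +x, over the bare apron in front of the mouth
- mouth (a point): Open mouth of the channel, on the floor, at guide x 0, y 0. The rail (x -2 to 58 mm, 18 mm high) is bolted through slotted holes: its inner face, parallel to guide x, lies anywhere from guide y -3 to -15 mm. A 3 mm cover tongue reaches from it 18 mm over the channel (x 13 to 57 mm, underside 18 mm above the floor), so blades go in only from the mouth
- end_stop: Steel end stop, 12 x 50 x 13 mm, fixed on the guide floor. Origin: on the floor, on the face that the blade's nose meets, at guide x 58 mm, y 0; axes as the guide's
- fence (a joint): Position of the sliding fence, m: 0 is wide open, it grows as the fence moves to the guide's -y, towards the rail, to 0.030. Stays where it is left; takes 7 N to slide. The inner face of its sprung strip, at rest, lies at guide y = +22 mm - this value
- thumb (a point): Middle of the outer (+y) face of the fence's upright black thumb plate, where it is pushed; brass lock screws at both its ends, left alone, are loose; the plate is 36 (along x) x 8 x 42 mm, its top 11.5 mm above this point. This point is at guide x 31 mm, z 59.5 mm, and guide y = +45 mm - the fence's position
- strip: Sprung brass strip on the fence's inner side, x 7 to 55 mm of the guide, 4 mm thick, 11 mm high. It yields 4 mm towards the fence at 1.5 N per mm, so half its travel is 3 N and it is solid at 6 N. Origin: on its inner face, at guide x 0, at the guide floor; axes as the guide's
- gauge_thick: The feeler blade to use: a straight steel bar on edge, 12 mm thick (y), 12 mm high, with a rounded nose, and an upright black grip 20 (x) x 14 (y) x 46 mm high at its rear end; 0.13 kg. Origin: on the underside, under the middle of the grip; x runs along the blade to the nose tip, 108 mm ahead. Home in the guide, this origin is at guide x -50 mm
- gauge_thin: The other feeler blade, alike but 8 mm thick; stays on the block
- gauge_block: Fixed wooden block 135 x 108 x 33 mm with two grooves along x, 18 mm wide, 7 mm deep, their middles at y +28 and -28 mm, floor 26 mm above the table; a blade stands in each, nose to +x, grips at x -49 mm, either blade in either groove. Origin: under its middle
- spool: bystander: solder spool, 52 mm wide, 35 high, origin under its middle
- tray: bystander: dark screw tray 60 x 90 x 16 mm, origin under its middle
- pliers: bystander: pliers with red grips lying flat, 56 x 103 x 12 mm, origin under the middle
- picks: bystander: tweezers lying flat, 14 x 122 x 9 mm, origin under the middle
- tin: bystander: green tin with white lid, 64 mm wide, 93 mm high, origin under its middle
- loose_board: bystander: blue circuit board 45 x 70 x 10 mm, origin under its middle
- driver: bystander: screwdriver with yellow handle, 22 x 180 x 19 mm, origin under its middle

How it is judged:
On the way, in this order (a step that is already met when the one before it is completed fails the run):
1. the thick blade is in the guide, nose within 3 mm of the stop, down on the floor, let go (x of gauge_thick in the frame of guide above -0.053 m and y of gauge_thick in the frame of guide between -0.02 and 0.025 m and z of gauge_thick in the frame of guide below 0.031 m and angle between the x axis of gauge_thick and the x axis of guide, either way round below 0.25 rad and contact force between the fingers and gauge_thick below 0.1 N), for 0.1 s.
2. the strip alone presses the blade with 1.5 to 4.8 N, the blade still home and nothing of the robot on it or on the fence (x of gauge_thick in the frame of guide above -0.055 m and contact force between gauge_thick and strip between 1.5 and 4.8 N and contact force between the fingers and gauge_thick below 0.1 N and contact force between the fingers and guide below 0.1 N), for 0.3 s.
3. the blade is drawn back 12 to 40 mm while the strip presses it (x of gauge_thick in the frame of guide between -0.09 and -0.062 m and contact force between gauge_thick and strip above 0.7 N), for 0.1 s.
At the end, for the whole second after the job is handed in: The thick blade stands still and upright in the guide, on the floor, nose within 3.5 mm of the end stop, lying along the channel within 0.05 rad, and the strip presses it with 1.5 to 4.8 N; the thin blade is still in its groove within 15 mm (x of gauge_thick in the frame of guide above -0.0535 m and y of gauge_thick in the frame of guide between -0.02 and 0.025 m and z of gauge_thick in the frame of guide below 0.031 m and angle between the x axis of gauge_thick and the x axis of guide, either way round below 0.05 rad and angle between gauge_thick's own z axis and vertical below 0.08 rad and contact force between gauge_thick and strip between 1.5 and 4.8 N and linear speed of gauge_thick below 0.01 m/s and distance of gauge_thin from where it was at the start of the episode below 0.015 m and angle between gauge_thin's own z axis and vertical below 0.1 rad); the robot touches nothing.
It fails at once if the strip squashed solid: more than 7.5 N between it and the blade (contact force between gauge_thick and strip above 7.5 N).
It fails at once if the blade rammed against the end stop with more than 25 N (contact force between gauge_thick and end_stop above 25 N).
It fails at once if a bystander moved by more than 25 mm (distance of any of spool, tray, pliers, picks, tin, loose_board, driver from where it was at the start of the episode above 0.025 m).
It also fails if it takes over 70 s, if anything falls off the work surface, if the arm or the gripper's body presses on something with over 40 N, if the wrist force passes 120 N, or if a joint passes its speed limit or range.

ROBOT

A 6-joint arm with a two-finger parallel gripper is mounted at the origin on a cart in front of the work surface, level with it; the furniture and walls round the work are solid. World frame = base frame: x ahead of the robot, y to its left, z up, the work surface at z = 0. Lengths are in m, angles in rad, forces in N, time in s.
With the tool pointing down it reaches from about 0.325 to 0.9 m from the base axis. Payload 6.1 kg.
Tool frame: the origin (TCP) lies midway between the tips of the shut fingers; the grasp point (between the pads) lies 19 mm behind it; z points along the fingers, y is the line along which they close (so a half turn about z gives the same grasp; the last joint's range is limited). The gripper opens to 85 mm and grips with 20 to 120 N. Pads are 22 mm wide; open, the fingers measure 114 mm over their backs; the gripper's body (76 mm by 85 mm) begins 54 mm behind the grasp point. The pads swing forward as they close: fully open they stand 13 mm farther back than shut.
Start: joints at [-1.328, 0.22, 1.526, -0, 1.395, -0.126], TCP at [0.225, -0.583, 0.231] pointing down, gripper open.
Joint ranges: [-2.98, 2.98], [-0.91, 2.08], [0.09, 2.57], [-1.24, 4.39], [0.2, 2.65], [-2.68, 2.68]. Speed limits (rad/s): [2.57, 2.57, 3.01, 3.14, 3.14, 3.14].

INTERFACE

Orientations are given as [roll, pitch, yaw] about the fixed x, y, z axes, in that order (R = Rz(yaw) Ry(pitch) Rx(roll)).
In Python, from plant import movep, move_l, set_joints, gripper_to, hold, inverse_kinematics, observe, get_image, get_calibration, Unreachable, job_done gives the robot as it stands. Calls block until the motion is done:
- movep(position, orientation): joint-space move of the TCP to a pose.
- move_l(position, feed=0.15, rotation=None, max_force=None): straight line of the TCP; rotation=None keeps the orientation; feed is the mean speed in m/s. With max_force (N) it stops when the force on the tool has changed by that much, and returns True; else False.
- set_joints(angles): joint-space move.
- gripper_to(opening, f_grip=None): finger opening in m; f_grip is the grip in N (None keeps the last); returns when the fingers have stopped.
- hold(seconds).
- inverse_kinematics(position, orientation): joint angles nearest the present ones, or None.
- observe(): the state.
- get_image(name): name is "scene" or "top" or "wrist"; returns (picture, depth): 400x640x3 uint8, red, green, blue; 400x640 float32, m along the optical axis (not along the pixel's ray), 0 where there is no reading.
- get_calibration(name): a dict with "intrinsics" (3x3 intrinsics, pixels), "world_from_camera" (4x4, takes a point from camera to world coordinates). Camera axes: x right, y down, z forward; pixel columns grow to the right and rows downward; lengths in m; the calibration is good to about 2 mm. A picture is of the moment at which its call begins: read the wrist's pose just before it. get_calibration takes no time and is no camera call; for the wrist camera it gives the pose at the moment of the call.
A pose or a line that the arm cannot do raises Unreachable and nothing moves.
- job_done(): hands the job in; it is judged then, once.
The state is a dict: "time_s": time; "q": joint angles; "joint_velocities": joint speeds; "joint_torque": joint torques, N m; "eef_pos": TCP position; "tcp_rot": TCP orientation; "ft_force": force on the tool from outside, world axes, zero at the start; "torque": the same for the moment, N m; "opening": finger opening in m; "grasp_force": force on a finger pad.
Only numpy, scipy, OpenCV 4.12 (cv2) and the standard library are available. Lean on these libraries where they do the work, as an engineer would, in place of code of your own. Each camera call takes 0.05 s, during which the arm holds its last target. There are 200 camera calls.

## Working session

There is one attempt and no reset: what is moved stays moved. The work goes in short steps, each a Python script; the robot and the scene stay as the last script left them, time stands still between calls to the robot, and variables do not carry over. Pictures are saved under pics/ and viewed, at most 10 in all, crops included, and the job is handed in when it is done.

```bash
ls; mkdir -p pics
python3 - <<'E'
from plant import *
import cv2,numpy as np
for n in ["scene","top"]:
    im,d=get_image(n); cv2.imwrite(f"pics/{n}0.png",im[:,:,::-1]); np.save(f"pics/{n}0d.npy",d); np.save(f"pics/{n}0.npy",im)
    c=get_calibration(n); print(n,c["intrinsics"],c["world_from_camera"])
print(observe())
E
```

```text
pics
scene [[436.28116497   0.         315.71731177]
 [  0.         436.28116497 200.25528197]
 [  0.           0.           1.        ]] [[ 0.8584073  -0.25248551  0.44652881  0.08414279]
 [-0.51293159 -0.43295496  0.74124975 -0.49965236]
 [ 0.00617204 -0.86533292 -0.50115949  0.52014979]
 [ 0.          0.          0.          1.        ]]
top [[399.02200401   0.         323.24080977]
 [  0.         399.02200401 203.1829069 ]
 [  0.           0.           1.        ]] [[ 0.01705308 -0.9891786   0.14572193  0.36270538]
 [-0.99968668 -0.01953898 -0.01564489  0.18522379]
 [ 0.01832285 -0.14540948 -0.98920188  0.90156452]
 [ 0.          0.          0.          1.        ]]
{'time_s': 0.1, 'q': array([-1.32810091e+00,  2.21145615e-01,  1.52748706e+00,  4.94732506e-05,
        1.39469052e+00, -1.26118685e-01]), 'joint_velocities': array([-0.00037424, -0.00194638, -0.00246109, -0.0017965 ,  0.00039947,
        0.00099446]), 'joint_torque': array([ 2.03938143e-03, -4.98246360e+01, -3.90545726e+01,  5.62171988e-05,
        5.66041141e-03,  1.01491534e-05]), 'eef_pos': array([ 0.22519005, -0.58244987,  0.23031476]), 'tcp_rot': array([-3.13988198e+00, -2.65982073e-04,  3.68805169e-01]), 'ft_force': array([ 0.13767605,  0.99997982, -0.23968168]), 'torque': array([ 0.00316473, -0.02492907, -0.00116599]), 'grasp_force': 0.0, 'opening': 0.08543736359715383}
```

View pics/top0.png

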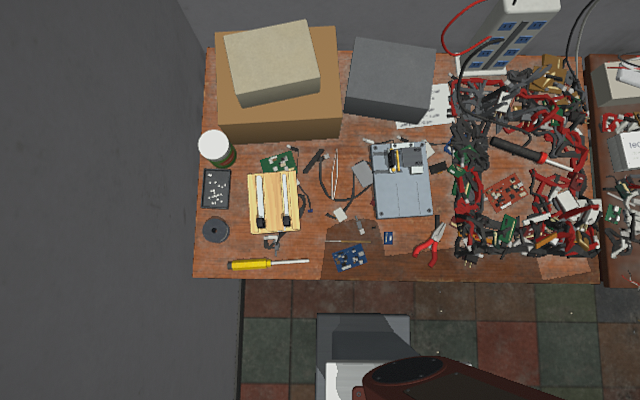

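View pics/scene0.png

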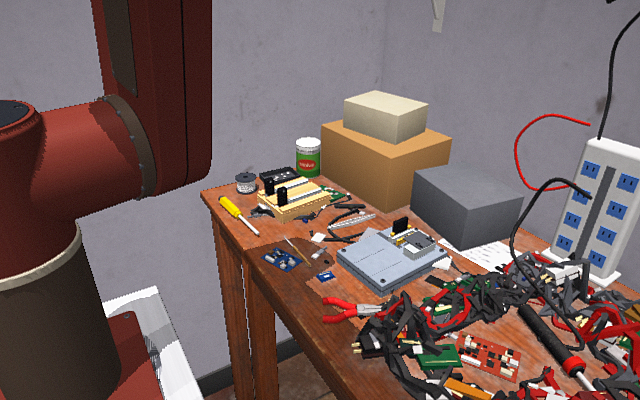

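The top view shows the block around (274,202), with its grips at (262,222) and (287,218). The guide plate is around (402,180) with its mouth facing down in the image, towards the robot. The thumb plate is at about (394,160) and the stop at the top. Next I'll fit these from depth and look closer with the wrist camera.

```bash
cat > h.py <<'E'
from plant import *
import cv2,numpy as np
def cloud(d,c):
    K,T=c["intrinsics"],c["world_from_camera"]
    v,u=np.mgrid[:d.shape[0],:d.shape[1]]
    p=np.stack([(u-K[0,2])*d/K[0,0],(v-K[1,2])*d/K[1,1],d],-1)
    return p@T[:3,:3].T+T[:3,3]
def shot(name,file):
    c=get_calibration(name); im,d=get_image(name)
    cv2.imwrite(f"pics/{file}.png",im[:,:,::-1]); np.savez(f"pics/{file}.npz",im=im,d=d,K=c["intrinsics"],T=c["world_from_camera"])
    return im,d,c
def proj(P,c):
    K,T=c["intrinsics"],c["world_from_camera"]
    p=(np.asarray(P)-T[:3,3])@T[:3,:3]; q=p@K.T; return q[...,:2]/q[...,2:]
def ray(u,v,c,z):
    K,T=c["intrinsics"],c["world_from_camera"]
    r=T[:3,:3]@np.linalg.inv(K)@[u,v,1]; return T[:3,3]+r*(z-T[2,3])/r[2]
E
python3 - <<'E'
from h import *
c=get_calibration("top"); d=np.load("pics/top0d.npy"); P=cloud(d,c)
def rect(u0,u1,v0,v1,z0,z1):
    Q=P[v0:v1,u0:u1].reshape(-1,3); Q=Q[(Q[:,2]>z0)&(Q[:,2]<z1)]
    r=cv2.minAreaRect((Q[:,:2]*1000).astype(np.float32)); print(r,len(Q),np.median(Q[:,2])); print(cv2.boxPoints(r).round())
rect(368,438,135,222,.022,.034)
rect(244,304,165,238,.029,.038)
rect(244,304,165,238,.055,.09)
for u,v in [(262,222),(287,218),(261,200),(285,195),(394,160),(416,158),(215,150),(402,200)]: print(u,v,P[v,u].round(3))
w=get_calibration("wrist"); o=observe(); print(w["intrinsics"],w["world_from_camera"].round(3),o["eef_pos"],o["tcp_rot"])
E
```

```text
((550.031005859375, -3.9002227783203125), (170.4052276611328, 125.9372329711914), 5.085015773773193) 3243 0.025798304058629373
[[460.  51.]
 [471. -74.]
 [640. -59.]
 [629.  66.]]
((493.0802917480469, 281.98486328125), (129.8519287109375, 107.8452377319336), 5.998075485229492) 2065 0.03168113976087872
[[423. 329.]
 [434. 222.]
 [563. 235.]
 [552. 342.]]
((444.37353515625, 277.21539306640625), (20.170949935913086, 70.26160430908203), 5.5366902351379395) 144 0.06925656507480932
[[431. 311.]
 [438. 241.]
 [458. 243.]
 [451. 313.]]
262 222 [0.443 0.299 0.069]
287 218 [0.452 0.247 0.073]
261 200 [0.494 0.308 0.036]
285 195 [0.506 0.256 0.038]
394 160 [0.583 0.021 0.066]
416 158 [ 0.594 -0.032  0.046]
215 150 [0.589 0.399 0.093]
402 200 [ 0.503 -0.004  0.024]
[[320.40284906   0.         316.4766244 ]
 [  0.         320.40284906 200.8044583 ]
 [  0.           0.           1.        ]] [[ 0.36  -0.89  -0.279  0.296]
 [-0.933 -0.343 -0.107 -0.555]
 [-0.001  0.299 -0.954  0.372]
 [ 0.     0.     0.     1.   ]] [ 0.22519005 -0.58244987  0.23031476] [-3.13988198e+00 -2.65982073e-04  3.68805169e-01]
```

```bash
python3 -c "
import cv2
a=cv2.imread('pics/top0.png')[125:240,190:450];cv2.imwrite('pics/c1.png',cv2.resize(a,None,fx=3,fy=3,interpolation=cv2.INTER_CUBIC))"
```

```text
(no output)
```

View pics/c1.png

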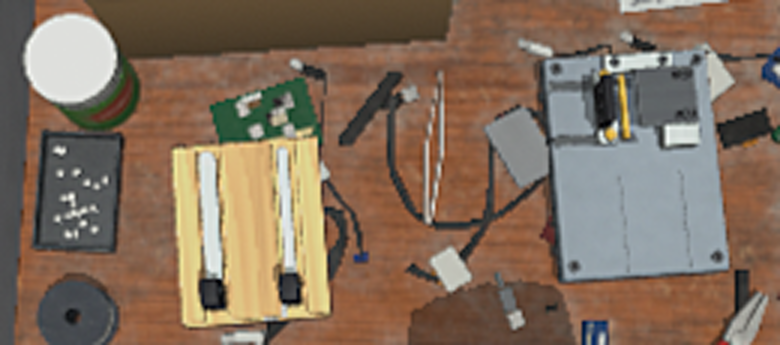

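The crop shows the left blade is clearly the thicker one: bar about 19 px wide at (210,210), against about 12 px at (284,190) for the other. The guide lies at a yaw of about 5°, with the rail at (665,95), the strip at (625,105) and the thumb plate at (605,100). I'll take closer wrist views of both.

```bash
python3 - <<'E'
from h import *
movep([.42,-.05,.30],[np.pi,0,.09]); print(observe()["time_s"])
movep([.53,-.015,.20],[np.pi,0,.09]); hold(.3); shot("wrist","w1"); print(observe()["eef_pos"],get_calibration("wrist")["world_from_camera"].round(3)[:3,3])
movep([.44,.28,.20],[np.pi,0,.1]); hold(.3); shot("wrist","w2"); print(observe()["eef_pos"],observe()["q"].round(2),observe()["time_s"])
d=np.load("pics/top0d.npy"); P=cloud(d,get_calibration("top"))
print("box",[P[v,u].round(3) for u,v in [(400,70),(385,85),(280,125),(360,100),(420,118),(270,60)]])
E
python3 -c "
import cv2
a=cv2.imread('pics/w1.png');b=cv2.imread('pics/w2.png')
cv2.imwrite('pics/w1v.png',cv2.resize(a,(800,500),interpolation=cv2.INTER_CUBIC));cv2.imwrite('pics/w2v.png',b)"
```

```text
2.1583
[ 0.53020504 -0.01542242  0.20133909] [ 0.606 -0.008  0.343]
[0.44041983 0.27938334 0.199982  ] [ 0.41 -0.    1.83 -0.    1.32  1.89] 4.6917
box [array([0.774, 0.013, 0.098]), array([0.739, 0.045, 0.097]), array([0.639, 0.264, 0.114]), array([0.707, 0.097, 0.09 ]), array([ 0.687, -0.043,  0.044]), array([0.73 , 0.277, 0.21 ])]
```

View pics/w1v.png

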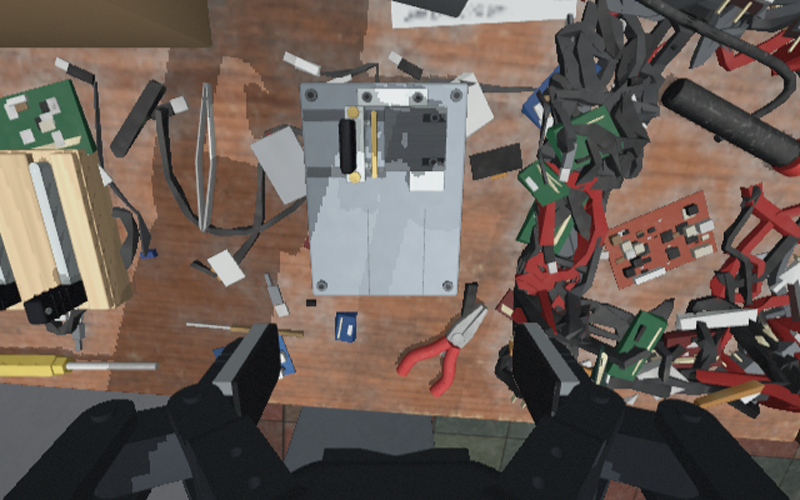

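View pics/w2v.png

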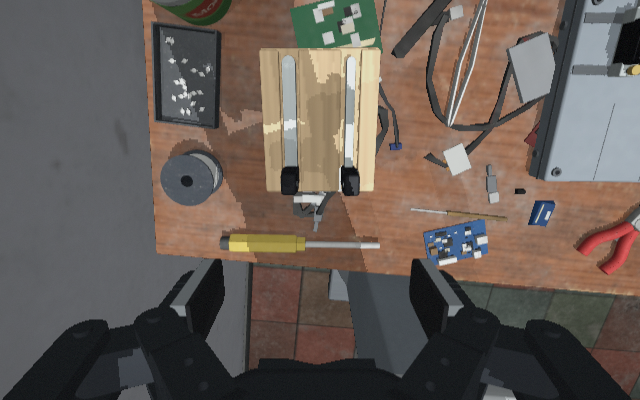

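In w1v the guide plate spans (301–466, 84–295). The brass strip is at x≈374 and the rail's front end at (410–445, 180), with its tongue reaching left to about 386. In w2 the thick blade is the left one at (289,110), its grip at (289,182), and the thin blade is at (350,110). Next I'll refine these with the wrist depth.

Run:
```python
from h import *
def load(f):
    z=np.load(f"pics/{f}.npz"); c=dict(intrinsics=z["K"],world_from_camera=z["T"]); return z["im"],z["d"],c,cloud(z["d"],c)
def rect(P,u0,u1,v0,v1,z0,z1):
    Q=P[v0:v1,u0:u1].reshape(-1,3); Q=Q[(Q[:,2]>z0)&(Q[:,2]<z1)]
    r=cv2.minAreaRect((Q[:,:2]*1000).astype(np.float32)); print(np.round(r[0],1),np.round(r[1],1),round(r[2],2),len(Q),"z",np.median(Q[:,2]).round(4)); return r
im,d,c,P=load("w1")
r=rect(P,235,380,60,242,.022,.034)
a=np.radians(r[2] if r[2]<45 else r[2]-90); R=np.array([[np.cos(a),-np.sin(a)],[np.sin(a),np.cos(a)]])
o=np.array(r[0])-R@[-10,12.5]; print("guide origin",o,np.degrees(a))
G=P.copy()*1000; G[...,:2]=(G[...,:2]-o)@R
for v in [152,148,145,142,138,132,115,100]:
    print(v,[(u,int(round(G[v,u,0])),int(round(G[v,u,1])),int(round(G[v,u,2]))) for u in range(268,364,4)])
im,d,c,P=load("w2")
rect(P,255,385,40,200,.029,.036)
r1=rect(P,276,303,160,200,.066,.085); rect(P,338,364,160,200,.066,.085)
rect(P,276,303,45,160,.0355,.05); rect(P,338,364,45,160,.0355,.05)
a=cv2.imread('pics/w1.png')[60:160,235:385];cv2.imwrite('pics/c2.png',cv2.resize(a,None,fx=5,fy=5,interpolation=cv2.INTER_CUBIC))
```

```text
[552.   -4.4] [168.8 125.2] 4.91 16013 z 0.027
guide origin [563.05855568 -16.03143101] 4.9080729484558105
152 [(268, -5, 51, 26), (272, -5, 47, 26), (276, -5, 43, 27), (280, -5, 39, 27), (284, -5, 35, 27), (288, -5, 31, 27), (292, -5, 27, 27), (296, -5, 24, 26), (300, -5, 19, 28), (304, -5, 16, 27), (308, -5, 12, 27), (312, -5, 8, 27), (316, -5, 4, 28), (320, -5, 0, 27), (324, -5, -4, 27), (328, -2, -7, 44), (332, -2, -11, 44), (336, -2, -15, 45), (340, -2, -19, 45), (344, -2, -22, 46), (348, -2, -26, 45), (352, -2, -30, 45), (356, -5, -36, 27), (360, -5, -40, 26)]
148 [(268, -1, 51, 28), (272, -1, 47, 27), (276, -1, 43, 27), (280, -1, 39, 26), (284, -1, 35, 26), (288, -1, 31, 26), (292, -1, 27, 27), (296, -1, 23, 27), (300, -1, 19, 27), (304, -1, 16, 27), (308, -1, 12, 27), (312, -1, 8, 27), (316, -1, 4, 28), (320, -1, 0, 27), (324, -1, -4, 26), (328, 2, -7, 45), (332, 2, -11, 46), (336, 2, -15, 46), (340, 2, -19, 45), (344, 2, -22, 45), (348, 2, -26, 44), (352, 2, -30, 45), (356, 0, -35, 28), (360, -1, -39, 28)]
145 [(268, 2, 51, 26), (272, 2, 47, 28), (276, 2, 43, 27), (280, 4, 3
[... 2188 characters left out ...]
31, -38, 27)]
100 [(268, 44, 49, 27), (272, 44, 40, 69), (276, 44, 36, 70), (280, 44, 33, 69), (284, 44, 33, 40), (288, 44, 29, 42), (292, 44, 27, 26), (296, 44, 23, 27), (300, 44, 18, 39), (304, 44, 15, 27), (308, 44, 11, 50), (312, 44, 7, 47), (316, 44, 4, 47), (320, 44, 0, 48), (324, 44, -3, 48), (328, 44, -7, 48), (332, 44, -10, 48), (336, 44, -14, 48), (340, 44, -17, 48), (344, 44, -21, 49), (348, 44, -24, 48), (352, 44, -28, 48), (356, 44, -31, 49), (360, 44, -38, 28)]
[495.4 281.7] [130.  108.2] 5.87 11068 z 0.032
[445.  304.8] [19.4 14.2] 4.6 355 z 0.0706
[449.1 249.6] [20.2 14.1] 8.28 363 z 0.0706
[506.  310.8] [91.6 12.1] 5.67 1308 z 0.037
[510.9 255.6] [90.8  8.2] 5.82 884 z 0.037
```

View pics/c2.png

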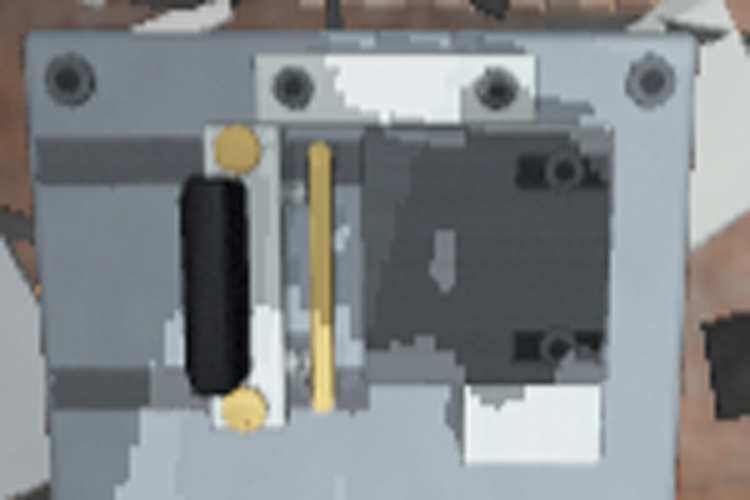

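Rail face ≈ guide y −6 mm (the tongue edge at +12 confirms it). Strip face ≈ +18, so the fence is at about 4 mm; the thumb face at about +41 agrees. The thick grip is at (445, 305) mm with its top about 72 mm. Now I'll grasp it and bring it to the pre-insert pose.

```bash
cat >> h.py <<'E'
GO=np.array([.5631,-.0160]); GY=np.radians(4.95)
GR=np.array([[np.cos(GY),-np.sin(GY)],[np.sin(GY),np.cos(GY)]])
def g2w(x,y,z): return [*(GO+GR@[x/1000,y/1000]),z/1000]
def w2g(p): return np.r_[GR.T@(np.asarray(p)[:2]-GO)*1000,p[2]*1000].round(2)
def ft(n=10):
    f=[]
    for _ in range(n): hold(.01); f.append(observe()["ft_force"])
    return np.mean(f,0).round(2),np.std(f,0).round(2)
E
python3 - <<'E'
from h import *
gripper_to(.040,30)
movep([.445,.3048,.12],[np.pi,0,.0995])
print(move_l([.445,.3048,.042],.08,max_force=8)); print(ft(),observe()["eef_pos"])
print(gripper_to(.0,30)); o=observe(); print(o["opening"],o["grasp_force"],ft())
move_l([.445,.3048,.12],.08); print(ft())
movep(g2w(-118,2.5,70),[np.pi,0,GY]); hold(.3); o=observe(); print(w2g(o["eef_pos"]),o["opening"],o["tcp_rot"],ft(),o["time_s"])
shot("wrist","w3")
a=cv2.imread('pics/w3.png')[40:300,180:460];cv2.imwrite('pics/w3v.png',cv2.resize(a,None,fx=2.3,fy=2.3,interpolation=cv2.INTER_CUBIC))
E
```

```text
False
(array([ 0.16,  0.23, -0.07]), array([0.42, 0.37, 0.28])) [0.44558355 0.30510513 0.04273374]
False
0.013476088789418467 31.675450801849365 (array([-0.61, -0.23,  3.69]), array([0.46, 0.38, 0.6 ]))
(array([-0.05,  0.13, -1.14]), array([0.54, 0.55, 0.29]))
[-117.73    3.13   70.08] 0.013385230846227555 [-3.14158689e+00 -1.66861423e-04  8.77514252e-02] (array([-0.27,  0.01, -1.11]), array([0.3 , 0.7 , 0.53])) 10.0333
```

View pics/w3v.png

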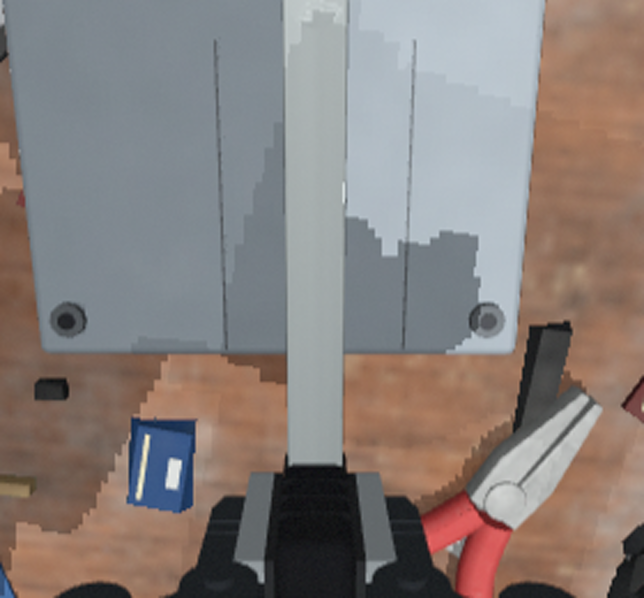

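The crop shows the blade gripped straight, running from (315,460) up past the top edge, with the marks on the apron either side. I'll check the nose against the rail numerically in the same frame.

Run:
```python
from h import *
z=np.load("pics/w3.npz"); c=dict(intrinsics=z["K"],world_from_camera=z["T"]); P=cloud(z["d"],c)
Q=P.reshape(-1,3); G=np.c_[(Q[:,:2]-GO)@GR,Q[:,2]]*1000
b=G[(G[:,2]>58)&(G[:,2]<75)&(abs(G[:,1])<16)&(G[:,0]>-100)&(G[:,0]<5)]
print("blade z",np.median(b[:,2]),"xmax",b[:,0].max())
for x in (-95,-70,-45,-25):
    s=b[abs(b[:,0]-x)<5]; print(x,s[:,1].min().round(1),s[:,1].max().round(1))
r=G[(G[:,2]>42)&(G[:,2]<54)&(G[:,0]>-6)&(G[:,0]<8)&(G[:,1]<8)&(G[:,1]>-45)]
print("rail",len(r),r.min(0).round(1),r.max(0).round(1))
s=G[(G[:,2]>42)&(G[:,2]<54)&(G[:,0]>25)&(G[:,0]<50)]; print("tongue ymax",s[s[:,1]<14,1].max())
s=G[(G[:,2]>36)&(G[:,2]<42)&(G[:,0]>15)&(G[:,0]<50)&(G[:,1]<24)&(G[:,1]>10)]; print("strip",len(s),np.percentile(s[:,1],[0,5,95]))
p=G[(G[:,2]>24)&(G[:,2]<31)&(G[:,0]>-110)&(G[:,0]<-60)]; print("plate",np.percentile(p[:,1],[.2,99.8]),np.median(p[:,2]),p[:,0].min())
```

```text
blade z 64.51669639570241 xmax -11.208818384638853
-95 -2.6 8.7
-70 -2.8 9.0
-45 -3.0 9.0
-25 -2.8 8.9
rail 762 [ -3.  -32.1  42. ] [ 2.3 -6.3 47.5]Traceback (most recent call last):
  File "<stdin>", line 10, in <module>
    return umr_maximum(a, axis, None, out, keepdims, initial, where)
ValueError: zero-size array to reduction operation maximum which has no identity
```

Run:
```python
from h import *
print(move_l(g2w(-118,2,50),.06)); 
print(move_l(g2w(-118,2,42.5),.02,max_force=4)); o=observe(); print(w2g(o["eef_pos"]),ft())
zc=o["eef_pos"][2]*1000
move_l(g2w(-118,2,zc+.6),.02); print(w2g(observe()["eef_pos"]),ft())
print(move_l(g2w(-58,2,zc+.6),.05,max_force=6)); print(w2g(observe()["eef_pos"]),ft())
```

```text
False
True
[-117.74    1.79   44.01] (array([-0.24, -0.55,  3.36]), array([0.45, 0.49, 0.47]))
[-118.36    2.18   44.31] (array([ 0.14, -0.08, -1.24]), array([0.31, 0.54, 0.42]))
False
[-58.35   2.06  44.51] (array([-0.16,  0.32, -1.33]), array([0.41, 0.29, 0.46]))
```

Run:
```python
from h import *
z=observe()["eef_pos"][2]*1000
print(move_l(g2w(-46,2,z),.012,max_force=4.5)); o=observe(); print(w2g(o["eef_pos"]),ft())
x=w2g(o["eef_pos"])[0]
move_l(g2w(x-.3,2,z-.3),.01); print(w2g(observe()["eef_pos"]),ft())
gripper_to(.036); hold(.3); o=observe(); print(o["opening"],w2g(o["eef_pos"]),ft())
move_l(g2w(x-.3,2,125),.12); hold(.2); print(o["time_s"])
im,d,c=shot("wrist","w4")
Q=cloud(d,c).reshape(-1,3); G=np.c_[(Q[:,:2]-GO)@GR,Q[:,2]]*1000
b=G[(G[:,2]>66)&(G[:,2]<80)&(abs(G[:,1])<20)&(G[:,0]>-75)&(G[:,0]<-25)]; print("grip",np.percentile(b,[2,98],axis=0).round(1))
s=G[(G[:,2]>36)&(G[:,2]<44)&(G[:,0]>-36)&(G[:,0]<-5)&(abs(G[:,1])<15)]; print("bar",np.percentile(s,[2,98],axis=0).round(1))
a=cv2.imread('pics/w4.png')[0:300,160:480];cv2.imwrite('pics/w4v.png',cv2.resize(a,None,fx=2,fy=2,interpolation=cv2.INTER_CUBIC))
# feasibility of push pose, camera toward robot
for yw in (GY,GY+np.pi,GY-np.pi,GY+np.pi/2,GY-np.pi/2): print(yw,inverse_kinematics(g2w(31,70,60),[np.pi,0,yw]))
```

```text
True
[-49.63   2.07  44.35] (array([ 0.75, -0.15,  4.29]), array([0.5 , 0.53, 0.48]))
[-49.81   1.97  44.34] (array([0.31, 0.29, 2.43]), array([0.55, 0.3 , 0.45]))
0.0362193381948374 [-49.97   2.01  44.23] (array([-0.05, -0.3 , -0.13]), array([0.48, 0.55, 0.53]))
14.6667
grip [[-59.3  -4.5  66.9]
 [-40.6   8.6  74.1]]
bar [[-35.3  -3.8  37.7]
 [ -5.8   7.8  40.4]]
0.08639379797371932 [-3.78127963e-02  3.19871215e-01  1.74951046e+00 -4.44089210e-16
  1.07221098e+00  1.44658973e+00]
3.2279864515635124 [-0.0378128   0.31987121  1.74951046  0.          1.07221098 -1.69500292]
-3.055198855616074 [-0.0378128   0.31987121  1.74951046  0.          1.07221098 -1.69500292]
1.6571901247686158 [-3.78127963e-02  3.19871215e-01  1.74951046e+00 -4.44089210e-16
  1.07221098e+00 -1.24206594e-01]
-1.4844025288211773 None
```

View pics/w4v.png

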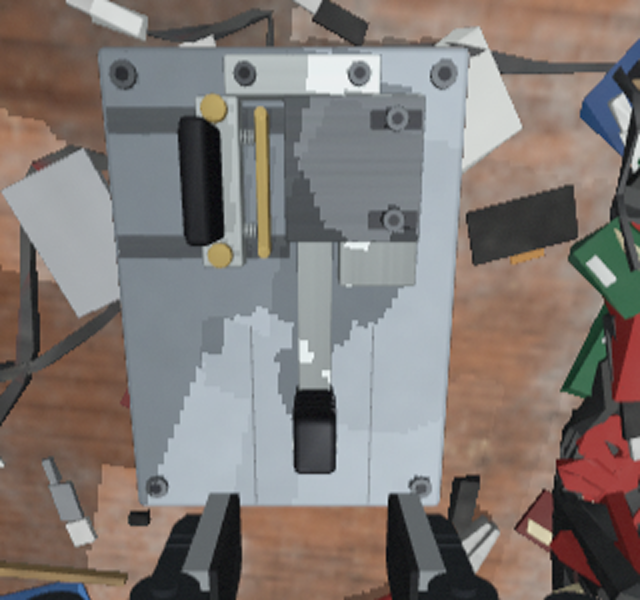

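The blade is home: grip at (315,430), bar entering beside the rail under the tongue, measured x ≈ −50, with about 2.4 mm to the rail and about 10 mm to the strip. Now I'll push the fence with the shut fingers turned 90°.

Run:
```python
from h import *
rot=[np.pi,0,GY+np.pi/2]
move_l(g2w(-50,2,150),.2); gripper_to(0,40)
movep(g2w(31,78,140),rot); move_l(g2w(31,78,50),.1); hold(.2)
f0,_=ft(20); print(w2g(observe()["eef_pos"]),f0)
print(move_l(g2w(31,46,50),.02,max_force=4)); o=observe(); print(w2g(o["eef_pos"]),ft())
y=w2g(o["eef_pos"])[1]
for t in (3,6,8):
    move_l(g2w(31,y-t,50),.015); f,_=ft(15); print(w2g(observe()["eef_pos"]),(GR.T@(f-f0)[:2]).round(2))
print(observe()["time_s"])
```

```text
[31.23 77.96 50.38] [ 0.14 -0.01 -0.01]
True
[30.57 51.36 49.5 ] (array([-0.31,  0.02, -0.08]), array([0.29, 0.56, 0.59]))
[30.   49.78 49.01] [-0.46  5.53]
[30.   47.01 49.  ] [-0.39  5.65]
[30.   45.05 49.01] [-0.67  5.9 ]
21.9
```

Run:
```python
from h import *
f0=np.array([.14,-.01,-.01]); y=51.36-8
for i in range(10):
    y-=1; move_l(g2w(31,y,50),.01); f,_=ft(20); fy=(GR.T@(f-f0)[:2])[1]; print(w2g(observe()["eef_pos"])[1],y.__round__(2),fy.round(2))
    if fy>7.7: break
print(observe()["time_s"])
```

```text
44.13 42.36 6.22
43.18 41.36 6.51
42.17 40.36 6.43
41.24 39.36 6.55
40.24 38.36 6.68
39.37 37.36 7.24
38.47 36.36 7.68
37.75 35.36 8.64
25.2333
```

Sliding plateau is about 6.6 N, now 8.6 N, so the spring is at about 2 N. One more small step to reach about 3 N, then back off and look.

Run:
```python
from h import *
f0=np.array([.14,-.01,-.01])
move_l(g2w(31,34.45,50),.01); f,_=ft(25); print(w2g(observe()["eef_pos"])[1],(GR.T@(f-f0)[:2])[1].round(2))
move_l(g2w(31,60,50),.06); move_l(g2w(31,60,140),.15)
movep(g2w(-50,2,150),[np.pi,0,GY]); hold(.3); print(observe()["time_s"])
im,d,c=shot("wrist","w5")
Q=cloud(d,c).reshape(-1,3); G=np.c_[(Q[:,:2]-GO)@GR,Q[:,2]]*1000
b=G[(G[:,2]>66)&(G[:,2]<80)&(abs(G[:,1])<20)&(G[:,0]>-75)&(G[:,0]<-25)]; print("grip",np.percentile(b,[2,98],axis=0).round(1))
s=G[(G[:,2]>36)&(G[:,2]<44)&(G[:,0]>-36)&(G[:,0]<-5)&(abs(G[:,1])<15)]; print("bar",np.percentile(s,[2,98],axis=0).round(1))
for lo,hi in ((-36,-26),(-16,-6)):
    q=s[(s[:,0]>lo)&(s[:,0]<hi)]; print(np.percentile(q[:,1],[3,97]).round(2))
t=G[(G[:,2]>64)&(G[:,2]<74)&(G[:,0]>15)&(G[:,0]<48)&(G[:,1]>15)&(G[:,1]<50)]; print("thumb",np.percentile(t,[2,98],axis=0).round(1))
a=cv2.imread('pics/w5.png')[0:300,160:480];cv2.imwrite('pics/w5v.png',cv2.resize(a,None,fx=2,fy=2,interpolation=cv2.INTER_CUBIC))
```

```text
37.1 9.54
28.6083
grip [[-59.3  -6.9  67.9]
 [-40.6   6.2  74.2]]
bar [[-35.2  -6.2  37.6]
 [ -5.7   5.4  40.3]]
[-5.49  4.97]
[-6.14  5.69]
thumb [[16.  18.2 64.9]
 [47.3 26.9 71.3]]
```

View pics/w5v.png

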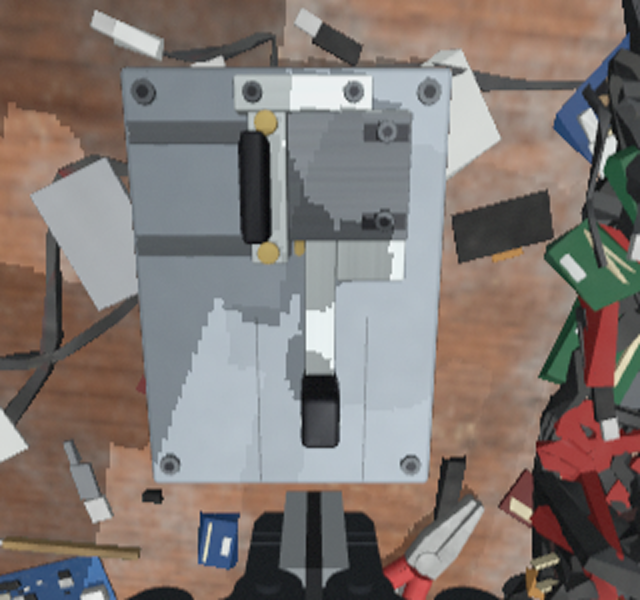

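The blade now lies flush on the rail (bar y −6.2 to +5.4, rail −6.3), the thumb face is at +26.9, and the spring load is about 2.9 N. Next: grip, draw back 20 mm, slide home, release.

Run:
```python
from h import *
def st(s): o=observe(); f,_=ft(12); print(s,w2g(o["eef_pos"]),(GR.T@f[:2]).round(2),f[2],o["time_s"])
gripper_to(.036,20); Y=-.4
move_l(g2w(-50,Y,80),.12); move_l(g2w(-50,Y,44.5),.06,max_force=8); st("down")
gripper_to(0,20); st("grip")
move_l(g2w(-50,Y,45),.01); st("relieve")
move_l(g2w(-60,Y,45),.02); st("-60")
move_l(g2w(-71,Y,45),.02); hold(.3); st("-71")
print(move_l(g2w(-54,Y,45),.02)); st("-54")
print(move_l(g2w(-46,Y,44.8),.01,max_force=6)); st("home")
```

```text
down [-49.96  -0.38  44.43] [-0.01 -0.19] 0.15 30.5667
grip [-49.66  -0.37  44.98] [-0.52  1.14] 3.28 30.9833
relieve [-49.76  -0.39  44.97] [2.24 0.97] -0.9 31.3333
-60 [-60.51  -0.38  44.95] [-0.39  1.03] 1.58 32.0833
-71 [-71.42  -0.38  44.94] [-1.93  0.72] 3.27 33.1833
False
-54 [-54.9   -0.36  44.94] [-5.13  0.51] 6.14 34.2833
True
home [-49.48  -0.34  44.94] [-1.01 -0.03] 4.37 34.9917
```

Run:
```python
from h import *
gripper_to(.036); hold(.2)
o=observe()["eef_pos"]; move_l([o[0],o[1],.15],.12); hold(.4); print(ft()[0],observe()["time_s"])
im,d,c=shot("wrist","w6")
Q=cloud(d,c).reshape(-1,3); G=np.c_[(Q[:,:2]-GO)@GR,Q[:,2]]*1000
b=G[(G[:,2]>66)&(G[:,2]<80)&(abs(G[:,1])<20)&(G[:,0]>-75)&(G[:,0]<-25)]; print("grip",np.percentile(b,[2,98],axis=0).round(1))
s=G[(G[:,2]>36)&(G[:,2]<44)&(G[:,0]>-36)&(G[:,0]<-5)&(abs(G[:,1])<15)]; print("bar",np.percentile(s,[2,98],axis=0).round(1))
t=G[(G[:,2]>64)&(G[:,2]<74)&(G[:,0]>15)&(G[:,0]<48)&(G[:,1]>15)&(G[:,1]<50)]; print("thumb",np.percentile(t,[2,98],axis=0).round(1))
```

```text
[-0.29  0.36 -0.06] 37.15
grip [[-59.1  -6.8  67.6]
 [-40.4   6.3  74.2]]
bar [[-35.3  -5.9  37.6]
 [ -5.7   5.3  40.3]]
thumb [[16.1 18.1 64.8]
 [47.1 26.9 71.2]]
```

Blade home (grip −59.1 to −40.4, as before or 0.2 mm deeper), flush on the rail, fence unmoved, gripper clear. I'll hand it in.

```bash
python3 -c "
from plant import *
print(job_done())"
```

```text
the job is handed in; nothing more can be done
None
```

I've handed the job in; the judge returned no verdict. The thick blade is home at the stop and released, with the strip pressing it at about 3 N (estimated from the push force), after a draw-back of about 21 mm and a return to the stop, at 37 s of the 70 s limit.

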